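Open the findings case by its turn buttons

TASK

The cover panel of the wooden jewellery-findings case is held by two steel turn buttons. Turn both buttons fully aside so that they lie along the rim, then lift the panel out by its grip bar and lay it gently on the cork pad, grip bar up, centred on the pad and square with it, without dropping it, and let go. Leave the jar, the tin and the screwdriver where they are.

Things in the scene. Friction and masses are not known exactly. Their poses are not given: they have to be found in the camera images.
- case: Brown wooden case fixed to the table, 210 (x) x 150 (y) x 60 mm high. Origin at the centre of its underside, z up, x along its long side. Flat rim, 27.5 mm wide at the x ends, 17.5 mm along the sides, around an opening of 155 x 115 mm in which the panel lies flush on a ledge 54 mm above the table, with 2.5 mm of play all round. Brass findings lie under the panel.
- panel: The loose cover panel: plywood 150 (x) x 110 (y) x 6 mm, 0.11 to 0.24 kg, with a dark wooden grip bar standing on its middle, 60 mm long (x), 14 mm wide (y), 26 mm high. Origin at the centre of the plywood's underside; z up, axes like the case's while it lies in it.
- grip (a point): Centre of the panel's grip bar, 19 mm above the panel's underside (the bar spans 13 mm above and below it); axes as the panel's. The bar's long sides face the panel's +-y.
- button_near (a joint): The near steel turn button (at the case's -x end), turning on a vertical pin. 0 = its knob end points straight at the panel's middle, locking it; positive = counter-clockwise from above; range +-1.6 rad, either way. At +-1.57 it lies along the rim; beyond +-1.2 it frees the panel. Starts within +-0.5. Friction 0.03 N m (1.5 N at the knob); it stays where left.
- button_far (a joint): The far steel turn button (at the case's +x end), turning on a vertical pin. 0 = its knob end points straight at the panel's middle, locking it; positive = counter-clockwise from above; range +-1.6 rad, either way. At +-1.57 it lies along the rim; beyond +-1.2 it frees the panel. Starts within +-0.5. Friction 0.03 N m (1.5 N at the knob); it stays where left.
- pivot_near (a point): Axis of the near button's pin, at the height of the button's top (67.5 mm above the table), 91.5 mm from the case's centre towards its -x; axes as the case's. The button is 12 mm wide, 6 mm thick (underside 61.5 mm above the table), reaching 26 mm from the pin on the knob side and 10 mm on the other.
- pivot_far (a point): The same for the far button, 91.5 mm from the case's centre towards its +x. The button is 12 mm wide, 6 mm thick (underside 61.5 mm above the table), reaching 26 mm from the pin on the knob side and 10 mm on the other.
- knob_near (a point): Point on the axis of the near button's upright round knob, 20 mm from the pin: diameter 10 mm, standing 14 mm above the button's flat (its top 81.5 mm above the table). The point lies 7 mm under the knob's top. Its x axis points from the pin to the knob.
- knob_far (a point): The same for the far button.
- pad: Flat cork pad fixed to the table, 240 (x) x 200 (y) x 6 mm, 6 mm high; origin at the centre of its underside, x along its long side. The panel's long side goes along the pad's long side, either way round. It may lie on either side of the robot, the case on the other.
- jar: Bystander: small amber glass jar, 52 mm diameter, 65 mm high; origin at the centre of its underside.
- tin: Bystander: round metal tin, 60 mm diameter, 45 mm high; origin at the centre of its underside.
- screwdriver: Bystander: screwdriver lying on the table, 160 mm long; its x axis runs along it.
There are look-alikes about, which are no part of the job. Several things have the shape of the panel; the one meant has the colours described above.

How it is judged:
By the outcome, as a careful person would: the job done as asked, in the order asked, and still so for the second after the job is handed in, with the robot touching nothing.
It also fails if it takes over 54 s, if anything falls off the work surface, if the arm or the gripper's body presses on something with over 40 N, if the wrist force passes 120 N, or if a joint passes its speed limit or range.

ROBOT

A 6-joint arm with a two-finger parallel gripper is mounted at the origin on the work surface. World frame = base frame: x ahead of the robot, y to its left, z up, the work surface at z = 0. Lengths are in m, angles in degrees, forces in N, time in s.
With the tool pointing down it reaches from about 0.4 to 0.825 m from the base axis. Payload 7 kg.
Tool frame: the origin (TCP) lies at the very end of the fingers, on their centre line; the grasp point (between the pads) lies 19 mm behind it; x points along the fingers, z is the direction in which the jaws open and shut, and the axes are right-handed (so a half turn about x gives the same grasp; the last joint's range is limited). The gripper opens to 85 mm and grips with 20 to 120 N. Pads are 22 mm wide; open, the fingers measure 114 mm over their backs; the gripper's body (76 mm by 85 mm) begins 54 mm behind the grasp point. The pads swing forward as they close: fully open they stand 13 mm farther back than shut.
Start: joints at [-55.972, 20.546, 0.682, 0, -70.136, -16.507], TCP at [0.203, -0.644, 0.231] pointing down, gripper open.
Joint ranges: [-176.03, 176.03], [-82.01, 121.73], [-58.28, 71.71], [-173.87, 95.51], [-174.79, -0.11], [-173.66, 173.66]. Speed limits (degrees/s): [136.94, 136.94, 172.46, 180, 180, 180].

INTERFACE

Orientations are given as [roll, pitch, yaw] about the fixed x, y, z axes, in that order (R = Rz(yaw) Ry(pitch) Rx(roll)).
In Python, from bench import env gives the robot as it stands. The module is installed in compiled form; this text tells all that it offers.
- The arm moves only by the shell command python3 -m creep 'ROWS' [FORCE]. ROWS is a JSON object of lists of equal length, an entry for each row: "slide": the shift along the tool's x, y, z in mm, a list of three; "twist": the turn, a rotation vector about the tool's x, y, z in degrees, a list of three; "jaw": the closure, from -1 (fully open) to 1 (shut), so that 0 is half open. A call has 1 to 20 rows; each row shifts and turns the commanded pose from where the row before left it, along the tool's axes as they then stand; what a row does not reach is not made up. A row lasts 1/12 s, in which the tool goes at most 41.7 mm and 7.16 degrees, less where a joint would pass 70% of its speed; a pose out of reach is approached as far as the arm can. A call is refused whole if a number of a shift passes 41.7 or a number of a turn 7.16, either way. A call with a gripper value outside its range is refused whole. The fingers move at their own pace and stop on an object; FORCE is the grip in N (left out, the last holds). Time passes only in rows, so rows that do not move let the fingers close. It gives the time, the measured TCP pose, the force and the opening at its end, in the units of the state.
- env.get_state(): the state, without advancing time (a new reading comes with each control period).
- env.capture(name): name is "scene" or "top"; returns the picture (384x512x3 uint8, red, green, blue); there is no depth.
- env.get_calibration(name): a dict with "camera_matrix" (3x3 intrinsics, pixels), "view" (4x4, takes a point from world to camera coordinates). Camera axes: x right, y down, z forward; pixel columns grow to the right and rows downward; lengths in m; the calibration is good to about 2 mm. A picture is of the moment at which its call begins. get_calibration takes no time and is no camera call.
- env.sign_off(): hands the job in, once; it reports no verdict.
The state is a dict: "t": time; "joints": joint angles; "dq": joint speeds; "effort": joint torques, N m; "tcp_pos": TCP position; "tool_rot": TCP orientation; "wrist_force": force on the tool from outside, world axes, zero at the start; "wrist_torque": the same for the moment, N m; "opening": finger opening in m.
Only numpy, scipy, OpenCV 4.12 (cv2) and the standard library are available. Lean on these libraries where they do the work, as an engineer would, in place of code of your own. Each camera call takes 0.05 s, during which the arm holds its last target. There are 200 camera calls.

## Working session

There is one attempt and no reset: what is moved stays moved. The work goes in short steps, Python scripts to look and compute and a shell command to move; the robot and the scene stay as the last step left them, time stands still between calls to the robot, and variables do not carry over. Pictures are saved under pics/ and viewed, about 8 in all and at most 12, crops included, and the job is handed in when it is done.

```bash
mkdir -p pics
python3 - <<'E'
from bench import env
import cv2, numpy as np
for n in("scene","top"):
    im=env.capture(n); cv2.imwrite(f"pics/{n}0.png",im[:,:,::-1]); 
    c=env.get_calibration(n); print(n,np.round(c["camera_matrix"],1).tolist(),np.round(c["view"],3).tolist())
a=cv2.imread("pics/scene0.png");b=cv2.imread("pics/top0.png")
cv2.imwrite("pics/both0.png",cv2.resize(np.vstack([a,b]),None,fx=.78,fy=.78,interpolation=cv2.INTER_AREA))
print(env.get_state())
E
```

```text
scene [[488.9, 0.0, 246.1], [0.0, 488.9, 192.3], [0.0, 0.0, 1.0]] [[-0.497, 0.868, -0.001, 0.253], [0.649, 0.371, -0.665, -0.292], [-0.577, -0.331, -0.747, 1.841], [0.0, 0.0, 0.0, 1.0]]
top [[362.1, 0.0, 262.3], [0.0, 362.1, 194.0], [0.0, 0.0, 1.0]] [[0.027, -1.0, 0.011, -0.032], [-0.995, -0.028, -0.091, 0.543], [0.091, -0.008, -0.996, 1.107], [0.0, 0.0, 0.0, 1.0]]
{'t': 0.1, 'joints': array([-5.59736472e+01,  2.05880421e+01,  6.40434315e-01, -1.47157430e-02,
       -7.01340920e+01, -1.65064263e+01]), 'dq': array([ 0.04633856, -0.0958127 ,  0.10818284,  0.14720774,  0.02287287,
        0.01869527]), 'effort': array([-1.70587227e-03, -5.84765267e+01,  2.94109869e+01,  6.95456475e+00,
       -3.13209370e-03, -2.18759982e-05]), 'tcp_pos': array([ 0.20304031, -0.64332068,  0.23046955]), 'tool_rot': array([  6.89668748,  89.91713682, 114.41160344]), 'wrist_force': array([-0.74661289, -0.28949451,  0.36074554]), 'wrist_torque': array([ 0.02530182,  0.0057445 , -0.00380147]), 'opening': 0.08549272380667332}
```

View pics/top0.png

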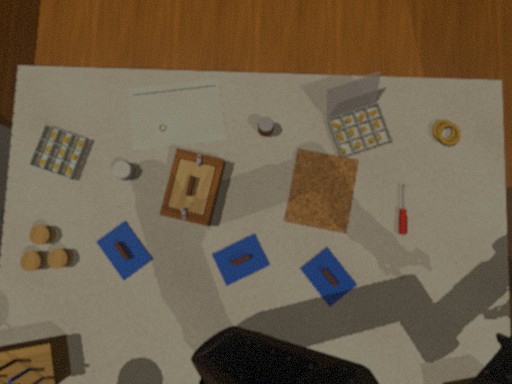

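View pics/scene0.png

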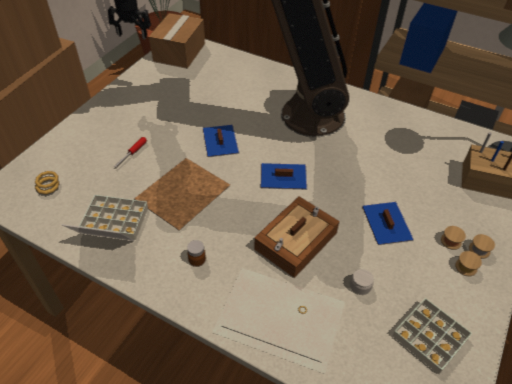

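The top view shows the case with the plywood panel at (193,187), its buttons near (199,158) and (183,215), the cork pad at (321,190), the jar at (265,126), the tin at (122,168) and the screwdriver at (403,210). The panel-shaped things are blue ones at (124,250), (241,259) and (328,275), and the plywood one at (193,187). Only the last has plywood with a dark bar and lies in the case, so I'll confirm it in an enlarged crop.

```bash
cat > h.py <<'E'
from bench import env
import cv2, numpy as np
from scipy.spatial.transform import Rotation as R
def cal(n):
    c=env.get_calibration(n); return np.array(c["camera_matrix"]),np.array(c["view"])
def ray(n,uv,z):
    K,V=cal(n); uv=np.atleast_2d(uv).astype(float)
    d=np.linalg.solve(K,np.c_[uv,np.ones(len(uv))].T).T@V[:3,:3]
    o=-V[:3,:3].T@V[:3,3]
    return o+d*((z-o[2])/d[:,2])[:,None]
def proj(n,p):
    K,V=cal(n); p=np.atleast_2d(p); q=(p@V[:3,:3].T+V[:3,3])@K.T; return q[:,:2]/q[:,2:]
def tri(a,b):
    A=[]
    for n,uv in(("scene",a),("top",b)):
        K,V=cal(n);P=K@V[:3]; A+=[uv[0]*P[2]-P[0],uv[1]*P[2]-P[1]]
    v=np.linalg.svd(np.array(A))[2][-1]; return v[:3]/v[3]
def delta(p):  # world target -> tool-axis slide mm
    s=env.get_state(); r=R.from_euler('xyz',s["tool_rot"],degrees=True)
    return r.inv().apply(np.array(p)-s["tcp_pos"])*1000
E
python3 - <<'E'
from h import *
a=cv2.imread("pics/scene0.png")[185:285,240:355];b=cv2.imread("pics/top0.png")[140:235,150:365]
A=cv2.resize(a,None,fx=3.5,fy=3.5,interpolation=cv2.INTER_CUBIC);c=cv2.resize(b[:,:90],None,fx=4,fy=4,interpolation=cv2.INTER_CUBIC)
o=np.zeros((400,800,3),np.uint8);o[:350,:A.shape[1]]=A;o[:380,420:780]=c;cv2.imwrite("pics/crop1.png",o)
top=cv2.imread("pics/top0.png");hsv=cv2.cvtColor(top,cv2.COLOR_BGR2HSV)
for n,(x0,y0,x1,y1),z in(("case",(155,140,232,230),.06),("pad",(278,142,362,238),.006)):
    s=hsv[y0:y1,x0:x1]; m=cv2.morphologyEx(((s[...,1]>90)).astype(np.uint8),cv2.MORPH_OPEN,np.ones((3,3)))
    k=max(cv2.findContours(m,0,1)[0],key=cv2.contourArea)+[x0,y0]
    P=ray("top",k[:,0],z); r=cv2.minAreaRect((P[:,:2]*1000).astype(np.float32)); print(n,r, cv2.minAreaRect(k))
E
```

```text
case ((556.8466796875, 194.99356079101562), (157.3279571533203, 209.08900451660156), 78.65629577636719) ((192.55882263183594, 186.76470947265625), (51.902626037597656, 69.60772705078125), 14.03624439239502)
pad ((563.6279907226562, -204.20462036132812), (199.3286895751953, 238.99554443359375), 80.8184814453125) ((321.4045104980469, 190.315673828125), (62.966468811035156, 74.4745101928711), 10.491477012634277)
```

View pics/crop1.png

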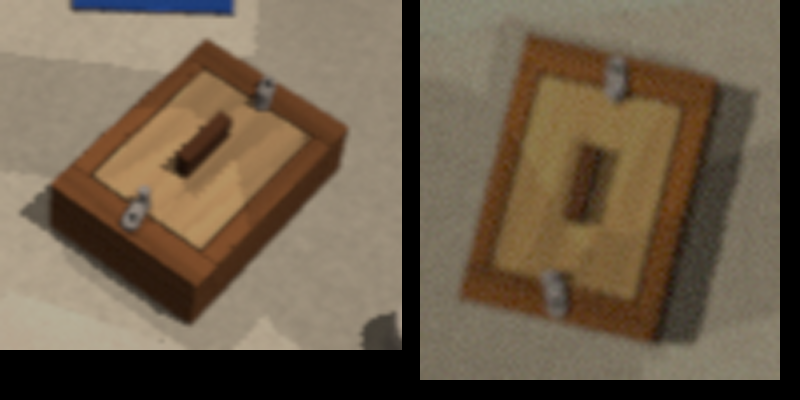

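The crop confirms the plywood panel with its dark bar in the brown case; both buttons are grey, the near knob end at about crop (553,285) and the far one at (617,80). Next I'll refine the case yaw and the button angles.

Run:
```python
from h import *
def blob(m,off,big=True):
    ks=cv2.findContours(m.astype(np.uint8),0,1)[0]
    return [k+off for k in sorted(ks,key=cv2.contourArea,reverse=True)]
C=None
for n,(x0,y0,x1,y1) in(("top",(155,140,232,230)),("scene",(250,192,345,280))):
    im=cv2.imread(f"pics/{n}0.png");hsv=cv2.cvtColor(im,cv2.COLOR_BGR2HSV).astype(int)[y0:y1,x0:x1]
    H,S,V=hsv[...,0],hsv[...,1],hsv[...,2]
    brown=cv2.morphologyEx((S>(95 if n=="top" else 80)).astype(np.uint8),cv2.MORPH_OPEN,np.ones((3,3)))
    k=blob(brown,[x0,y0])[0]
    filled=np.zeros(im.shape[:2],np.uint8);cv2.drawContours(filled,[k],-1,1,-1)
    fl=filled[y0:y1,x0:x1]
    ply=(S>60)&(V>110)&(fl>0)
    ply=cv2.morphologyEx(ply.astype(np.uint8),cv2.MORPH_CLOSE,np.ones((15,15)));ply=cv2.morphologyEx(ply,cv2.MORPH_OPEN,np.ones((5,5)))
    k=blob(ply,[x0,y0])[0]
    P=ray(n,k[:,0],.06)[:,:2]*1000; print(n,"ply",cv2.minAreaRect(P.astype(np.float32)))
    grey=(S<70)&(cv2.erode(cv2.morphologyEx(fl,cv2.MORPH_CLOSE,np.ones((11,11))),np.ones((3,3)))>0)
    for g in blob(grey,[x0,y0])[:3]:
        if cv2.contourArea(g)<5: continue
        c=g[:,0].mean(0); print(" grey",cv2.contourArea(g),c,cv2.boundingRect(g),np.round(ray(n,c,.070)*1000))
    inner=cv2.erode(ply,np.ones((9,9)))>0
    bar=(V<95)&inner
    for g in blob(bar,[x0,y0])[:1]:
        M=cv2.moments(g);c=(M['m10']/M['m00'],M['m01']/M['m00']); print(" bar",c,np.round(ray(n,c,.08)*1000))
s=env.get_state();print(R.from_euler('xyz',s["tool_rot"],degrees=True).as_matrix().round(3))
```

```text
top ply ((568.9559936523438, 198.92123413085938), (140.5977325439453, 169.06387329101562), 79.8468246459961)
 grey 31.0 [183.25 212.5 ] (181, 208, 6, 10) [[477. 218.  70.]]
 grey 24.5 [198.57894737 159.78947368] (196, 156, 6, 9) [[637. 179.  70.]]
 grey 15.0 [205.5 227.5] (203, 226, 6, 4) [[434. 150.  70.]]
 bar (191.81963470319633, 185.75342465753425) [[557. 194.  80.]]
scene ply ((551.0057983398438, 191.5042724609375), (163.85293579101562, 241.26629638671875), 78.87578582763672)
 grey 37.0 [278.69230769 244.15384615] (275, 238, 8, 13) [[641. 180.  70.]]
 grey 36.0 [251.5 243. ] (250, 237, 4, 13) [[675. 113.  70.]]
 grey 12.0 [293.         277.83333333] (290, 276, 7, 4) [[718. 263.  70.]]
 bar (296.9913793103448, 226.6494252873563) [[567. 200.  80.]]
[[-0.001 -0.954 -0.301]
 [ 0.001 -0.301  0.954]
 [-1.     0.     0.001]]
```

Run:
```python
from h import *
T=(np.array([(527,38),(714,75),(655,342),(461,298)])-[420,0]+.5)/4+[150,140]-.5
S=(np.array([(52,190),(190,283),(348,130),(207,40)])+.5)/3.5+[240,185]-.5
for n,p in(("top",T),("scene",S)):
    P=ray(n,p,.06)[:,:2]*1000; print(n,P.round().tolist(),cv2.minAreaRect(P.astype(np.float32)),P.mean(0))
    for i in range(4): e=P[(i+1)%4]-P[i]; print(np.hypot(*e).round(1),np.degrees(np.arctan2(e[1],e[0])).round(1))
# knob tops as seen in crops, near/far
for nm,s,t in(("far",(146,190),(617,67)),):pass
```

```text
top [[670.0, 250.0], [646.0, 106.0], [442.0, 143.0], [471.0, 290.0]] ((556.94873046875, 198.24269104003906), (149.5467071533203, 207.31968688964844), 79.8212661743164) [557.06424346 197.24706277]
145.7 -99.6
207.3 169.8
149.6 78.9
203.5 -11.3
scene [[652.0, 110.0], [676.0, 246.0], [476.0, 293.0], [444.0, 148.0]] ((563.0147705078125, 198.28736877441406), (148.68954467773438, 211.46160888671875), 77.67215728759766) [561.92516796 199.20432683]
138.3 79.8
206.5 166.6
148.7 -102.3
211.6 -10.5
```

```bash
python3 -m creep '{"slide":[[0,-32.2,19.8],[0,-32.2,19.8],[0,-32.2,19.8],[0,-32.2,19.8],[0,-32.2,19.8],[0,-32.2,19.8],[0,-32.2,19.8],[0,-32.2,19.8],[0,-32.2,19.8],[0,-32.2,19.8],[0,-32.2,19.8],[0,-32.2,19.8]],"twist":[[0,0,0],[0,0,0],[0,0,0],[0,0,0],[0,0,0],[0,0,0],[0,0,0],[0,0,0],[0,0,0],[0,0,0],[0,0,0],[0,0,0]],"jaw":[0,0,0,0,0,0,0,0,0,0,0,0]}' 20
python3 -m creep '{"slide":[[0,-11.2,38.3],[0,-11.2,38.3],[0,-11.2,38.3],[0,-11.2,38.3],[0,-11.2,38.3],[0,-11.2,38.3],[0,-11.2,38.3],[0,-11.2,38.3],[0,-11.2,38.3],[0,-11.2,38.3],[0,-11.2,38.3],[0,-11.2,38.3],[0,-11.2,38.3],[0,0,0],[0,0,0]],"twist":[[0,0,0],[0,0,0],[0,0,0],[0,0,0],[0,0,0],[0,0,0],[0,0,0],[0,0,0],[0,0,0],[0,0,0],[0,0,0],[0,0,0],[0,0,0],[6.5,0,0],[0,0,0]],"jaw":[0,0,0,0,0,0,0,0,0,0,0,0,0,0,0]}' 20
python3 - <<'E'
from h import *
s=env.get_state();print(s["t"],s["joints"].round(1),s["tcp_pos"].round(4),s["opening"],R.from_euler('xyz',s["tool_rot"],degrees=True).as_matrix().round(3)[:,2])
print(delta([.4886,.2183,.074]).round(1))
E
```

```text
t: 1.1
tcp_pos: [0.5008, -0.299, 0.2312]
tool_rot: [32.0, 90.0, 139.6]
wrist_force: [0.5, -1.4, 0.9]
opening: 0.0427
t: 2.35
tcp_pos: [0.4885, 0.2198, 0.2306]
tool_rot: [115.3, 89.9, -143.8]
wrist_force: [-0.3, -0.4, 0.8]
opening: 0.0425
2.35 [  45.2    7.5  -16.9   -0.   -65.7 -124.3] [0.4885 0.2198 0.2306] 0.042503517895470286 [-0.189  0.982 -0.001]
[156.6   0.   -1.4]
```

```bash
python3 -m creep '{"slide":[[25,0,0],[25,0,0],[25,0,0],[25,0,0],[25,0,-1.4],[15,0,0],[10,0,0],[7,0,0],[0,0,0],[0,0,0],[0,0,0],[0,0,0],[0,0,0],[0,0,0]],"twist":[[0,0,0],[0,0,0],[0,0,0],[0,0,0],[0,0,0],[0,0,0],[0,0,0],[0,0,0],[0,0,0],[0,0,0],[0,0,0],[0,0,0],[0,0,0],[0,0,0]],"jaw":[0,0,0,0,0,0,0,0,0.6,0.6,0.9,0.9,0.9,0.9]}' 20
python3 - <<'E'
from h import *
s=env.get_state();print(s["t"],s["tcp_pos"].round(4),s["opening"],s["wrist_force"].round(1))
for n in("scene","top"): cv2.imwrite(f"pics/{n}1.png",env.capture(n)[:,:,::-1])
a=cv2.imread("pics/scene1.png")[170:290,230:370];b=cv2.imread("pics/top1.png")[130:250,140:250]
o=np.hstack([cv2.resize(a,(400,343)),cv2.resize(b,(314,343))]);cv2.imwrite("pics/crop2.png",o)
E
```

```text
t: 3.52
tcp_pos: [0.49, 0.2171, 0.0752]
tool_rot: [-60.8, 89.9, 40.2]
wrist_force: [0.1, 2.3, 0.9]
opening: 0.0077
3.5167 [0.49   0.2171 0.0752] 0.007743822535915683 [0.1 2.3 0.9]
```

View pics/crop2.png

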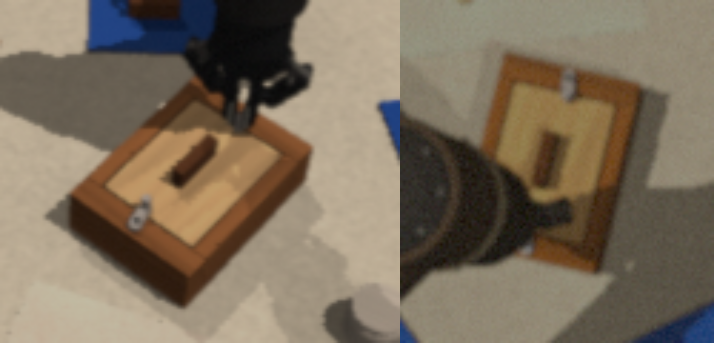

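The scene crop (left half) shows the fingertips at the near button, crop (240,110). The opening is 7.7 mm and may still be closing, so I'll check it.

```bash
python3 -m creep '{"slide":[[0,0,0],[0,0,0],[0,0,0],[0,0,0]],"twist":[[0,0,0],[0,0,0],[0,0,0],[0,0,0]],"jaw":[0.9,0.9,0.9,0.9]}' 20
python3 - <<'E'
from h import *
a=cv2.imread("pics/scene1.png")[180:235,285:345]
cv2.imwrite("pics/crop3.png",cv2.resize(a,None,fx=9,fy=9,interpolation=cv2.INTER_CUBIC))
E
```

```text
t: 3.95
tcp_pos: [0.49, 0.2171, 0.075]
tool_rot: [-65.9, 89.9, 35.2]
wrist_force: [-0.5, 2.3, 5.9]
opening: 0.0083
```

View pics/crop3.png

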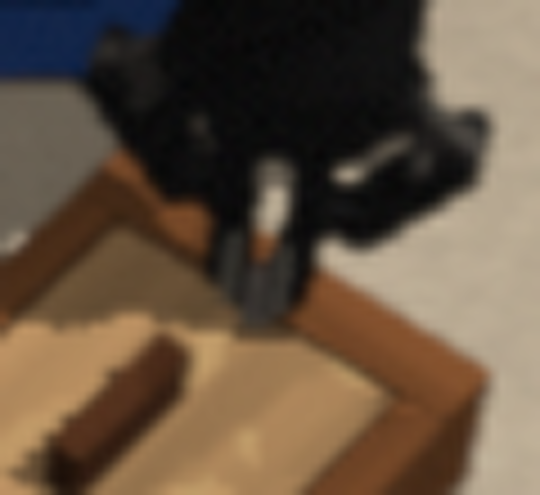

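The knob is held: the fingers stopped at 8 mm against a 4 mm command. Next I'll loosen to a cage, go 4 mm deeper and swing it round the arc, counter-clockwise.

```bash
python3 -m creep '{"slide":[[0,0,0],[2,0,0],[2,0,0],[0,0.16,2.54],[0,0.16,2.54],[0,0.16,2.54],[0,0.16,2.54],[0,0.16,2.54],[0,0.16,2.54],[0,0.16,2.54],[0,0.16,2.54],[0,0.16,2.54],[0,0.16,2.54],[0,0.16,2.54]],"twist":[[0,0,0],[0,0,0],[0,0,0],[-6.8,0,0],[-6.8,0,0],[-6.8,0,0],[-6.8,0,0],[-6.8,0,0],[-6.8,0,0],[-6.8,0,0],[-6.8,0,0],[-6.8,0,0],[-6.8,0,0],[-6.8,0,0]],"jaw":[0.65,0.65,0.65,0.65,0.65,0.65,0.65,0.65,0.65,0.65,0.65,0.65,0.65,0.65]}' 20
python3 -m creep '{"slide":[[0,0,0],[0,0,0],[0,0,0],[0,0,0],[0,0,0]],"twist":[[0,0,0],[0,0,0],[0,0,0],[0,0,0],[0,0,0]],"jaw":[0.9,0.9,0.9,0.9,0.9]}' 20
python3 - <<'E'
from h import *
s=env.get_state();print(s["joints"].round(1),R.from_euler('xyz',s["tool_rot"],degrees=True).as_matrix().round(3)[:,1:])
E
```

```text
t: 5.12
tcp_pos: [0.471, 0.2347, 0.0704]
tool_rot: [-142.1, 89.8, 34.1]
wrist_force: [3.5, 3.2, -0.4]
opening: 0.0148
t: 5.53
tcp_pos: [0.4714, 0.2348, 0.0706]
tool_rot: [-142.4, 89.8, 33.4]
wrist_force: [5.5, 2.0, -1.4]
opening: 0.0082
[ 47.9  16.1 -29.9   0.1 -43.9 -52.1] [[-0.074 -0.997]
 [-0.997  0.074]
 [-0.002 -0.003]]
```

```bash
python3 -m creep '{"slide":[[0,0,0],[0,0,0],[0,0,0],[-25,0,0],[-35,0,0],[0,8.8,-32.3],[0,8.8,-32.3],[0,8.8,-32.3],[0,8.8,-32.3],[0,8.8,-32.3]],"twist":[[0,0,0],[0,0,0],[0,0,0],[0,0,0],[0,0,0],[0,0,0],[0,0,0],[0,0,0],[0,0,0],[0,0,0]],"jaw":[0.5,0.3,0,0,0,0,0,0,0,0]}' 20
python3 -m creep '{"slide":[[0,0,0],[0,0,0],[0,0,0],[0,0,0],[0,0,0],[0,0,0],[0,0,0],[0,0,0],[0,0,0],[0,0,0],[0,0,0],[0,0,0],[0,0,0]],"twist":[[6.9,0,0],[6.9,0,0],[6.9,0,0],[6.9,0,0],[6.9,0,0],[6.9,0,0],[6.9,0,0],[6.9,0,0],[6.9,0,0],[6.9,0,0],[6.9,0,0],[6.9,0,0],[0,0,0]],"jaw":[0,0,0,0,0,0,0,0,0,0,0,0,0]}' 20
python3 - <<'E'
from h import *
s=env.get_state();print(s["joints"].round(1),R.from_euler('xyz',s["tool_rot"],degrees=True).as_matrix().round(3)[:,1:])
print(delta([.629,.1785,.071]).round(1))
for n in("scene","top"): cv2.imwrite(f"pics/{n}2.png",env.capture(n)[:,:,::-1])
a=cv2.imread("pics/scene2.png")[180:290,240:350];b=cv2.imread("pics/top2.png")[130:240,140:250]
cv2.imwrite("pics/crop4.png",np.hstack([cv2.resize(x,(396,396),interpolation=cv2.INTER_CUBIC) for x in(a,b)]))
E
```

```text
t: 6.37
tcp_pos: [0.6285, 0.1771, 0.13]
tool_rot: [22.9, 89.9, -161.3]
wrist_force: [-0.3, 1.4, -0.0]
opening: 0.0425
t: 7.45
tcp_pos: [0.627, 0.1777, 0.1297]
tool_rot: [112.3, 89.9, -155.1]
wrist_force: [-0.3, 0.3, 0.1]
opening: 0.0428
[  32.9   22.8   -9.9   -0.   -57.4 -120.3] [[-0.999 -0.047]
 [-0.047  0.999]
 [ 0.001 -0.001]]
[58.7 -2.1  0.7]
```

View pics/crop4.png

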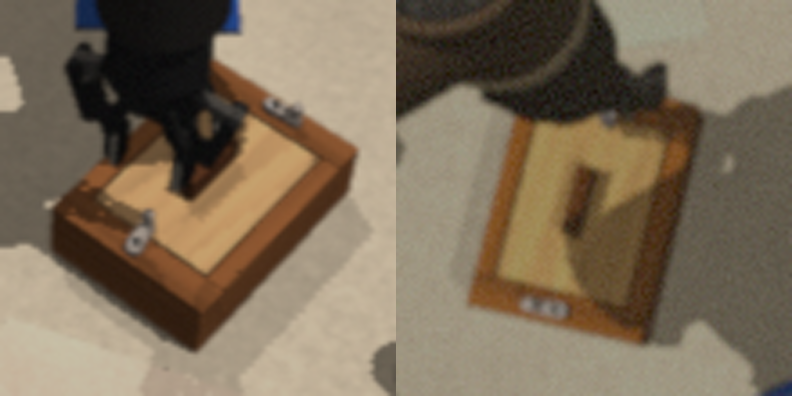

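The near button now lies along the rim, at top crop (544,306) and scene crop (283,108). Next is the far button.

```bash
python3 -m creep '{"slide":[[20,-2,0.7],[20,0,0],[12,0,0],[7,0,0],[0,0,0],[0,0,0],[0,0,0],[0,0,0],[0,0,0],[0,0,0],[0,0,0],[0,0,0]],"twist":[[0,0,0],[0,0,0],[0,0,0],[0,0,0],[0,0,0],[0,0,0],[0,0,0],[0,0,0],[0,0,0],[0,0,0],[0,0,0],[0,0,0]],"jaw":[0,0,0,0,0.3,0.6,0.9,0.9,0.9,0.9,0.9,0.9]}' 20
```

```text
t: 8.55
tcp_pos: [0.63, 0.1793, 0.0721]
tool_rot: [-61.8, 89.9, 31.3]
wrist_force: [-1.1, 3.1, 2.4]
opening: 0.0087
```

```bash
python3 -m creep '{"slide":[[0,0,0],[1,0,0],[0,-0.15,-2.48],[0,-0.15,-2.48],[0,-0.15,-2.48],[0,-0.15,-2.48],[0,-0.15,-2.48],[0,-0.15,-2.48],[0,-0.15,-2.48],[0,-0.15,-2.48],[0,-0.15,-2.48],[0,-0.15,-2.48],[0,-0.15,-2.48],[0,-0.15,-2.48],[0,0,0]],"twist":[[0,0,0],[0,0,0],[-7.1,0,0],[-7.1,0,0],[-7.1,0,0],[-7.1,0,0],[-7.1,0,0],[-7.1,0,0],[-7.1,0,0],[-7.1,0,0],[-7.1,0,0],[-7.1,0,0],[-7.1,0,0],[-7.1,0,0],[0,0,0]],"jaw":[0.65,0.65,0.65,0.65,0.65,0.65,0.65,0.65,0.65,0.65,0.65,0.65,0.65,0.65,0.65]}' 20
python3 -m creep '{"slide":[[0,0,0],[0,0,0],[0,0,0],[0,0,0],[0,0,0]],"twist":[[0,0,0],[0,0,0],[0,0,0],[0,0,0],[0,0,0]],"jaw":[0.9,0.9,0.9,0.9,0.9]}' 20
python3 - <<'E'
from h import *
s=env.get_state();print(s["joints"].round(1),R.from_euler('xyz',s["tool_rot"],degrees=True).as_matrix().round(3)[:,1:])
E
```

```text
t: 9.8
tcp_pos: [0.647, 0.1597, 0.0694]
tool_rot: [9.2, 89.8, -172.1]
wrist_force: [-6.4, 3.9, 3.7]
opening: 0.0153
t: 10.22
tcp_pos: [0.6445, 0.1596, 0.0694]
tool_rot: [11.5, 89.5, -170.3]
wrist_force: [-16.4, 5.4, 8.2]
opening: 0.0087
[ 30.6  27.4 -11.2  -0.2 -51.8 -32.3] [[-0.032 -0.999]
 [-0.999  0.032]
 [ 0.002  0.008]]
```

Both knobs are at their stops. They give pivots 183.0 mm apart, as specified, with the case centre at (558,197) and yaw -11.3°. Now to the grip bar.

```bash
python3 -m creep '{"slide":[[0,0,0],[0,0,0],[0,0,0],[-25,0,0],[-40,0,0],[0,-11.5,29.2],[0,-11.5,29.2],[0,-11.5,29.2],[0,0,0]],"twist":[[0,0,0],[0,0,0],[0,0,0],[0,0,0],[0,0,0],[0,0,0],[0,0,0],[0,0,0],[0,0,0]],"jaw":[0.5,0.3,0,0,0,0,0,0,0]}' 40
python3 -m creep '{"slide":[[0,0,0],[0,0,0],[0,0,0],[0,0,0],[0,0,0],[0,0,0],[0,0,0],[0,0,0],[0,0,0],[0,0,0],[0,0,0],[0,0,0],[0,0,0]],"twist":[[-6.7,0,0],[-6.7,0,0],[-6.7,0,0],[-6.7,0,0],[-6.7,0,0],[-6.7,0,0],[-6.7,0,0],[-6.7,0,0],[-6.7,0,0],[-6.7,0,0],[-6.7,0,0],[-6.7,0,0],[0,0,0]],"jaw":[0,0,0,0,0,0,0,0,0,0,0,0,0]}' 40
python3 - <<'E'
from h import *
s=env.get_state();r=R.from_euler('xyz',s["tool_rot"],degrees=True);M=r.as_matrix();print(s["joints"].round(1),M.round(3)[:,1:])
print(delta([.558,.197,.064]).round(1))
a=np.radians(-11.3);y=np.array([np.cos(a),np.sin(a),0]);x=np.array([0,0,-1.]);z=np.cross(x,y)
print((r.inv()*R.from_matrix(np.c_[x,y,z])).as_rotvec(degrees=True).round(2))
for n in("scene","top"): cv2.imwrite(f"pics/{n}3.png",env.capture(n)[:,:,::-1])
a=cv2.imread("pics/scene3.png")[180:290,240:350];b=cv2.imread("pics/top3.png")[130:240,140:250]
cv2.imwrite("pics/crop5.png",np.hstack([cv2.resize(x,(396,396),interpolation=cv2.INTER_CUBIC) for x in(a,b)]))
E
```

```text
t: 10.97
tcp_pos: [0.5589, 0.1978, 0.1357]
tool_rot: [-45.1, 89.9, 133.2]
wrist_force: [-0.5, -0.9, -0.2]
opening: 0.0429
t: 12.05
tcp_pos: [0.5629, 0.1968, 0.1353]
tool_rot: [88.2, 90.0, -12.8]
wrist_force: [0.4, 0.1, -0.8]
opening: 0.043
[ 38.   17.7 -16.9   0.  -55.4  40.9] [[ 0.981 -0.192]
 [-0.192 -0.981]
 [ 0.     0.   ]]
[71.3 -4.8  0.8]
[ 0.21  0.   -0.02]
```

View pics/crop5.png

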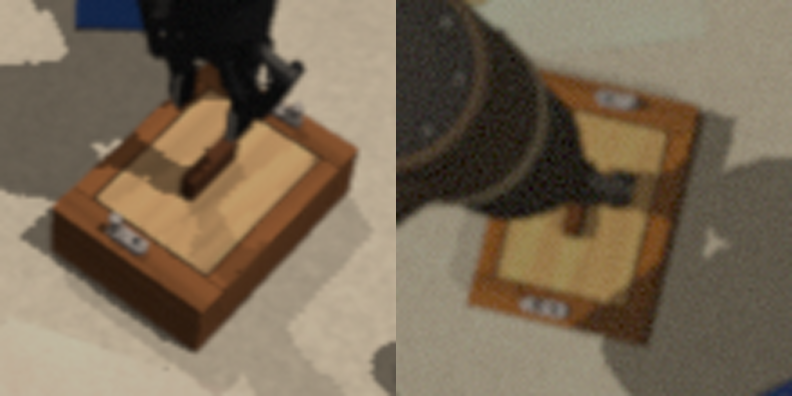

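Both buttons lie along the rim, at top crop (619,98) and (544,306), and the bar is under the fingers. Now I'll grasp it.

```bash
python3 -m creep '{"slide":[[20,-4.8,0.8],[20,0,0],[15,0,0],[11,0,0],[5,0,0],[0,0,0],[0,0,0],[0,0,0],[0,0,0],[0,0,0],[0,0,0],[0,0,0],[0,0,0]],"twist":[[0,0,0],[0,0,0],[0,0,0],[0,0,0],[0,0,0],[0,0,0],[0,0,0],[0,0,0],[0,0,0],[0,0,0],[0,0,0],[0,0,0],[0,0,0]],"jaw":[0,0,0,0,0,0,0.3,0.5,0.9,0.9,0.9,0.9,0.9]}' 40
python3 -m creep '{"slide":[[0,0,0],[0,0,0]],"twist":[[0,0,0],[0,0,0]],"jaw":[0.9,0.9]}' 40
```

```text
t: 13.23
tcp_pos: [0.5584, 0.1977, 0.0655]
tool_rot: [131.2, 89.9, 29.9]
wrist_force: [-0.5, 1.2, 6.3]
opening: 0.0131
t: 13.4
tcp_pos: [0.5584, 0.1978, 0.0655]
tool_rot: [131.8, 89.9, 30.4]
wrist_force: [-0.6, 0.2, 6.0]
opening: 0.0129
```

```bash
python3 -m creep '{"slide":[[-4,0,0],[-6,0,0],[-8,0,0],[-10,0,0],[-12,0,0],[-15,0,0],[-15,0,0],[-15,0,0],[-15,0,0],[-10,0,0],[-5,0,0],[0,0,0],[0,0,0]],"twist":[[0,0,0],[0,0,0],[0,0,0],[0,0,0],[0,0,0],[0,0,0],[0,0,0],[0,0,0],[0,0,0],[0,0,0],[0,0,0],[0,0,0],[0,0,0]],"jaw":[0.9,0.9,0.9,0.9,0.9,0.9,0.9,0.9,0.9,0.9,0.9,0.9,0.9]}' 40
python3 - <<'E'
from h import *
s=env.get_state();r=R.from_euler('xyz',s["tool_rot"],degrees=True);M=r.as_matrix();print(s["joints"].round(1),M.round(3)[:,1:])
print(delta([.5636,-.2042,s["tcp_pos"][2]]).round(1))
for n in("scene","top"): cv2.imwrite(f"pics/{n}4.png",env.capture(n)[:,:,::-1])
# pad outline in the scene view, cross-check
im=cv2.imread("pics/scene0.png");h=cv2.cvtColor(im,cv2.COLOR_BGR2HSV)[150:235,125:240];m=cv2.morphologyEx((h[...,1]>95).astype(np.uint8),cv2.MORPH_OPEN,np.ones((3,3)))
k=max(cv2.findContours(m,0,1)[0],key=cv2.contourArea)[:,0]+[125,150];print(cv2.minAreaRect((ray("scene",k,.006)[:,:2]*1000).astype(np.float32)))
a=cv2.imread("pics/scene4.png")[150:290,130:350];b=cv2.imread("pics/top4.png")[110:250,140:360]
cv2.imwrite("pics/crop6.png",np.vstack([cv2.resize(x,(470,299),interpolation=cv2.INTER_CUBIC) for x in(a,b)]))
E
```

```text
t: 14.48
tcp_pos: [0.5573, 0.1971, 0.1791]
tool_rot: [-100.1, 90.0, 158.6]
wrist_force: [-0.5, 0.7, -1.7]
opening: 0.0129
[ 38.4  15.  -14.4  -0.  -60.6  40.2] [[ 0.98  -0.198]
 [-0.198 -0.98 ]
 [-0.    -0.   ]]
[-1.000e-01  8.540e+01  3.922e+02]
((566.4696044921875, -203.42669677734375), (200.36375427246094, 239.33187866210938), 80.70573425292969)
```

View pics/crop6.png

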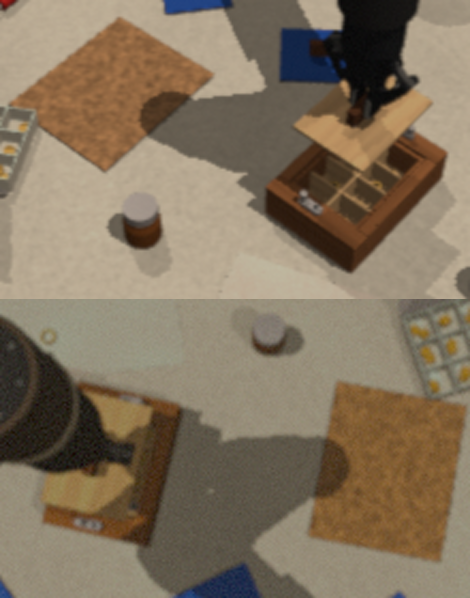

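The panel is out and level, scene crop (360,120). The case is open below it, and the pad at scene crop (120,95) is clear. Pad centre from the two views: (564,-204) and (566,-203), yaw -9.2°. Next I'll carry it over.

```bash
python3 -m creep '{"slide":[[0,2.2,10],[0,4.4,20],[0,6.2,28],[0,6.2,28],[0,6.2,28],[0,6.2,28],[0,6.2,28],[0,6.2,28],[0,6.2,28],[0,6.2,28],[0,6.2,28],[0,6.2,28],[0,6.2,28],[0,6.2,28],[0,4,18],[0,1.8,8],[0,0,0],[0,0,0],[0,0,0]],"twist":[[0,0,0],[0,0,0],[0,0,0],[0,0,0],[0,0,0],[0,0,0],[0,0,0],[0,0,0],[0,0,0],[0,0,0],[0,0,0],[0,0,0],[0,0,0],[0,0,0],[0,0,0],[0,0,0],[-2.2,0,0],[0,0,0],[0,0,0]],"jaw":[0.9,0.9,0.9,0.9,0.9,0.9,0.9,0.9,0.9,0.9,0.9,0.9,0.9,0.9,0.9,0.9,0.9,0.9,0.9]}' 40
cat > chk.py <<'E'
from h import *
s=env.get_state();r=R.from_euler('xyz',s["tool_rot"],degrees=True)
print(s["joints"].round(1),s["wrist_force"].round(1),delta([.5645,-.2043,.0185]).round(1))
a=np.radians(-9.2);y=np.array([np.cos(a),np.sin(a),0]);x=np.array([0,0,-1.]);z=np.cross(x,y)
print((r.inv()*R.from_matrix(np.c_[x,y,z])).as_rotvec(degrees=True).round(2))
E
python3 chk.py
```

```text
t: 16.17
tcp_pos: [0.5649, -0.2042, 0.1787]
tool_rot: [-89.3, 89.9, 171.4]
wrist_force: [1.0, -0.3, -2.2]
opening: 0.0132
[ -1.3  15.9 -13.2  -0.  -61.   82. ] [ 1.  -0.3 -2.2] [160.2  -0.2   0.2]
[-0.04  0.    0.06]
```

```bash
python3 -m creep '{"slide":[[10,0,0],[20,0,0],[25,0,0],[25,0,0],[25,0,0],[20,0,0],[12,0,0],[6,0,0],[2,0,0],[0,0,0],[0,0,0]],"twist":[[0,0,0],[0,0,0],[0,0,0],[0,0,0],[0,0,0],[0,0,0],[0,0,0],[0,0,0],[0,0,0],[0,0,0],[0,0,0]],"jaw":[0.9,0.9,0.9,0.9,0.9,0.9,0.9,0.9,0.9,0.9,0.9]}' 40
python3 chk.py
python3 - <<'E'
from h import *
for n in("scene","top"): cv2.imwrite(f"pics/{n}5.png",env.capture(n)[:,:,::-1])
a=cv2.imread("pics/scene5.png")[150:240,125:240];b=cv2.imread("pics/top5.png")[140:240,270:370]
cv2.imwrite("pics/crop7.png",np.hstack([cv2.resize(x,(400,400),interpolation=cv2.INTER_CUBIC) for x in(a,b)]))
E
```

```text
t: 17.08
tcp_pos: [0.566, -0.2041, 0.035]
tool_rot: [88.6, 89.9, -10.6]
wrist_force: [-0.9, -0.1, -1.0]
opening: 0.013
[ -1.2  24.7 -21.9   0.  -43.3  82.1] [-0.9 -0.1 -1. ] [16.5 -1.5  0.5]
[ 0.04  0.   -0.07]
```

View pics/crop7.png

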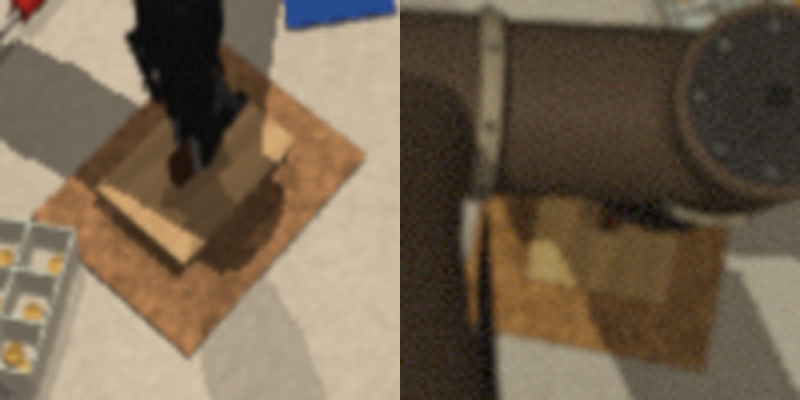

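The panel sits square over the pad just above it, scene crop (190,190). Now lowering gently.

```bash
python3 -m creep '{"slide":[[4,-1.3,0.4],[4,0,0],[3,0,0],[2,0,0],[1,0,0],[0.7,0,0],[0.7,0,0],[0,0,0],[0,0,0]],"twist":[[0,0,0],[0,0,0],[0,0,0],[0,0,0],[0,0,0],[0,0,0],[0,0,0],[0,0,0],[0,0,0]],"jaw":[0.9,0.9,0.9,0.9,0.9,0.9,0.9,0.9,0.9]}' 40
python3 chk.py
```

```text
t: 17.93
tcp_pos: [0.5641, -0.2044, 0.0189]
tool_rot: [114.9, 90.0, 15.7]
wrist_force: [0.2, 0.3, -1.6]
opening: 0.0132
[ -1.3  25.8 -22.8  -0.  -41.3  82.1] [ 0.2  0.3 -1.6] [ 0.4  0.4 -0.2]
[ 0.02 -0.   -0.  ]
```

```bash
python3 -m creep '{"slide":[[0.6,0,0],[0.6,0,0],[0,0,0],[0,0,0]],"twist":[[0,0,0],[0,0,0],[0,0,0],[0,0,0]],"jaw":[0.9,0.9,0.9,0.9]}' 30
python3 -m creep '{"slide":[[0.5,0,0],[0.5,0,0],[0,0,0]],"twist":[[0,0,0],[0,0,0],[0,0,0]],"jaw":[0.9,0.9,0.9]}' 30
```

```text
t: 18.27
tcp_pos: [0.564, -0.2044, 0.0177]
tool_rot: [-107.5, 90.0, 153.3]
wrist_force: [-0.6, 0.9, -2.5]
opening: 0.0132
t: 18.52
tcp_pos: [0.5641, -0.2044, 0.0175]
tool_rot: [70.1, 90.0, -29.1]
wrist_force: [-3.1, 0.7, 5.6]
opening: 0.0128
```

The panel is on the pad: the force rose to +5.6 N at the expected height. I'll release it slowly, then rise.

```bash
python3 -m creep '{"slide":[[0,0,0],[0,0,0],[0,0,0],[0,0,0],[0,0,0],[0,0,0],[-5,0,0],[-15,0,0],[-30,0,0],[-40,0,0],[-40,0,0],[-40,0,0],[0,0,0]],"twist":[[0,0,0],[0,0,0],[0,0,0],[0,0,0],[0,0,0],[0,0,0],[0,0,0],[0,0,0],[0,0,0],[0,0,0],[0,0,0],[0,0,0],[0,0,0]],"jaw":[0.65,0.5,0.3,0.2,0.1,0,0,0,0,0,0,0,0]}' 20
python3 -m creep '{"slide":[[0,-36,0],[0,-36,0],[0,-36,0],[0,-10,-36],[0,0,-36],[0,0,-36],[0,0,0]],"twist":[[0,0,0],[0,0,0],[0,0,0],[0,0,0],[0,0,0],[0,0,0],[0,0,0]],"jaw":[0,0,0,0,0,0,0]}'
python3 - <<'E'
from h import *
for n in("scene","top"): cv2.imwrite(f"pics/{n}6.png",env.capture(n)[:,:,::-1])
a=cv2.imread("pics/scene6.png");b=cv2.imread("pics/top6.png")
cv2.imwrite("pics/fin.png",np.hstack([cv2.resize(a[120:300,90:400],(400,232)),cv2.resize(b[110:250,130:372],(400,232))]))
for n,im,(x0,y0,x1,y1),T in(("scene",a,(125,150,240,235),95),("top",b,(278,142,362,238),90)):
    g=im[y0:y1,x0:x1];h=cv2.cvtColor(g,cv2.COLOR_BGR2HSV)
    print(n,[(int(np.percentile(h[...,i],p))) for i in range(3) for p in(10,50,90)])
c=[cv2.resize(a[150:235,125:240],(400,400),interpolation=cv2.INTER_CUBIC),cv2.resize(b[140:240,270:370],(400,400),interpolation=cv2.INTER_CUBIC)]
cv2.imwrite("pics/fin.png",np.vstack([np.hstack(c),cv2.imread("pics/fin.png")[:200]]))
E
```

```text
t: 19.6
tcp_pos: [0.5682, -0.2056, 0.1964]
tool_rot: [85.7, 89.2, -13.4]
wrist_force: [1.6, -0.5, 1.9]
opening: 0.0425
t: 20.18
tcp_pos: [0.4658, -0.075, 0.1878]
tool_rot: [117.0, 89.8, 18.0]
wrist_force: [-0.3, 0.4, 0.1]
opening: 0.0429
scene [14, 18, 19, 52, 54, 141, 99, 155, 186]
top [13, 18, 24, 42, 64, 152, 47, 112, 154]
```

View pics/fin.png

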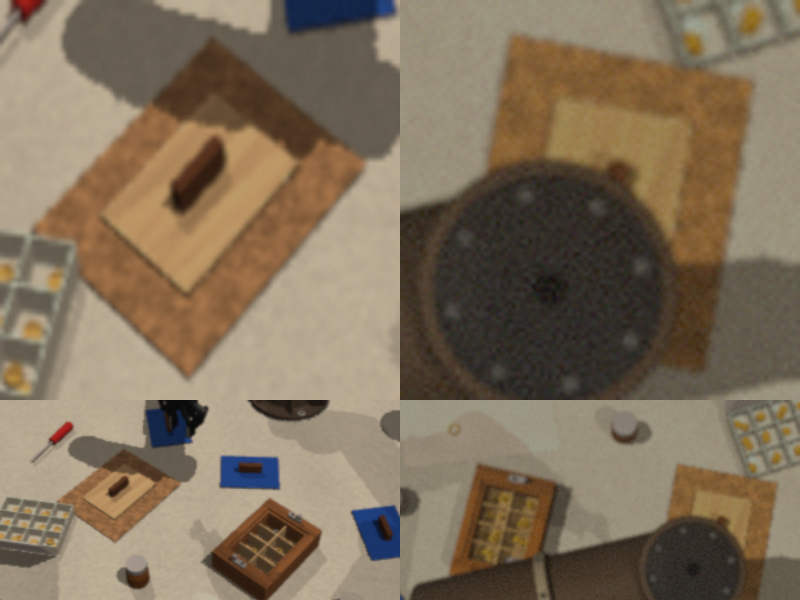

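The panel lies on the pad with its bar up, scene crop (200,190), with even margins on all sides. The jar, tin and screwdriver are where they were. Now a numeric check from the visible corners.

Run:
```python
from h import *
f=lambda p:(np.array(p)+.5)/[400/115,400/85]+[125,150]-.5
P=ray("scene",f([(213,38),(365,160),(188,378),(33,228)]),.006)[:,:2]*1000
Q=ray("scene",f([(215,95),(299,163),(186,294),(100,216)]),.012)[:,:2]*1000
for k in(P,Q):
    print(k.mean(0).round(1)); 
    for i in range(4): e=k[(i+1)%4]-k[i]; print(np.hypot(*e).round(1),(np.degrees(np.arctan2(e[1],e[0]))%90).round(1))
g=lambda p:(np.array(p)+.5)/4+[270,140]-.5
t=ray("top",g([(513,35),(752,78)])-[100,0],.006)[:,:2]*1000;u=ray("top",g([(557,98),(690,122)])-[100,0],.012)[:,:2]*1000
print("top far edges mid",t.mean(0),u.mean(0),(t.mean(0)-u.mean(0)))
```

```text
[ 565.9 -203.7]
195.2 81.4
241.4 81.6
199.6 80.2
237.1 80.6
[ 566.3 -203.2]
106.5 81.7
150.5 80.7
109.1 81.0
149.3 79.7
top far edges mid [ 680.89944418 -223.50657383] [ 636.1495261  -215.68998908] [44.74991808 -7.81658475]
```

```bash
python3 -c "
from bench import env
print(env.get_state()['wrist_force'].round(1)); print(env.sign_off())"
```

```text
[-0.  -0.4  0.2]
the job is handed in; nothing more can be done
None
```

The job is done and handed in at about 20 s. I turned both buttons counter-clockwise to their stops, lifted the panel out by its grip bar, set it on the cork pad and let go.

- **Buttons:** both lie along the rim in the pictures. The pivots worked out from the final knob positions are 183.0 mm apart, as specified.
- **Panel on pad:** in the last scene view the panel's centre was within 1 mm of the pad's and its yaw within about 0.5°. The top view agreed: the far-edge margin measured 45.4 mm against 45 expected.
- **Touchdown:** the contact force was about 6 to 8 N, at the expected height. At hand-in the gripper was clear, with about 0 N on the wrist.
- **Bystanders:** I never went near the jar, tin or screwdriver. The last picture I viewed showed the jar and screwdriver in place; the tin was cropped or hidden by the arm there, so I did not check it at the end, although I said beforehand that it was where it had been.
- **Disagreements:** the two cameras differed by up to 3 mm on the pad's position and about 5 mm on the case's. I used the top view's pad position shifted about 1 mm, because it matched the touch measurements of the case better. The fingers read 8 to 9 mm on the 10 mm knobs and 13 mm on the 14 mm bar, but all three grips held.

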